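Pack the jam chest and clamp it to the first click

ROBOT

A 6-joint arm with a two-finger parallel gripper is mounted at the origin on a cart in front of the work surface, level with it; the furniture and walls round the work are solid. World frame = base frame: x ahead of the robot, y to its left, z up, the work surface at z = 0. Lengths are in m, angles in rad, forces in N, time in s.
With the tool pointing down it reaches from about 0.25 to 0.775 m from the base axis. Payload 4 kg.
Tool frame: the origin (TCP) lies midway between the tips of the shut fingers; the grasp point (between the pads) lies 19 mm behind it (robot.grasp_offset is the distance from the TCP to the grasp point, in m); z points along the fingers, y is the direction in which the jaws open and shut (so a half turn about z gives the same grasp; the last joint's range is limited). The gripper opens to 94 mm and grips with 3 to 60 N. Pads are 16 mm wide; open, the fingers measure 119 mm over their backs; the gripper's body (75 mm by 177 mm) begins 78 mm behind the grasp point.
Start: joints at [-1.358, 0.087, 1.371, -0, 1.684, -0.103], TCP at [0.171, -0.523, 0.206] pointing down, gripper open.
Joint ranges: [-3.1, 3.1], [-0.76, 2.03], [0.27, 2.55], [-1.08, 4.22], [0.17, 2.65], [-2.57, 2.57]. Speed limits (rad/s): [2.79, 2.79, 3.14, 3.14, 3.14, 3.14].

INTERFACE

Orientations are given as [roll, pitch, yaw] about the fixed x, y, z axes, in that order (R = Rz(yaw) Ry(pitch) Rx(roll)).
In Python, from bench import status, viewer, order, robot gives the robot as it stands. The module is installed in compiled form; this text tells all that it offers.
- The arm moves only by the tool move_arm, never from a script. Its argument "targets" is a list of rows, each a list of 3 entries, a list of its own where there are three numbers: the shift along the tool's x, y, z in mm, then the turn, a rotation vector about the tool's x, y, z in degrees, then the opening, from -1 (shut) to 1 (fully open). A call has 1 to 20 rows; each row is the pose to reach, as a shift and turn from the pose commanded when the call began, along the tool's axes at that moment; what a row does not reach only later rows make up. A row lasts 1/8 s, in which the tool goes at most 62.5 mm and 10.7 degrees, less where a joint would pass 70% of its speed; a pose out of reach is approached as far as the arm can. A call with a gripper value outside its range is refused whole. The fingers move at their own pace and stop on an object; the grip force is fixed at half the most. Time passes only in rows, so rows that repeat a pose let the fingers close. It gives the time, the measured TCP pose, the force and the opening at its end, in the units of the state.
- status.get_obs(): the state, without advancing time (a new reading comes with each control period).
- viewer.snapshot(name): name is "scene" or "side" or "wrist"; returns the picture (384x512x3 uint8, red, green, blue); there is no depth.
- viewer.camera_model(name): a dict with "K" (3x3 intrinsics, pixels), "D" ([k1, k2, p1, p2, k3] as OpenCV has them; the pictures are not rectified), "xyz" and "attitude" of the camera in the world; the wrist camera has in their place "T_tool_cam" (4x4, takes a point from camera to tool coordinates, whose origin is the TCP and whose axes are the flange's). Camera axes: x right, y up, looking along -z (the intrinsics and any distortion apply to the point x, -y, -z); pixel columns grow to the right and rows downward; lengths in m; the calibration is good to about 2 mm. A picture is of the moment at which its call begins: read the wrist's pose just before it. camera_model takes no time and is no camera call.
- order.close_job(): hands the job in, once; it reports no verdict.
The state is a dict: "time": time; "joint_positions": joint angles; "qvel": joint speeds; "joint_torque": joint torques, N m; "tool_pos": TCP position; "ee_rot": TCP orientation; "wrist_force": force on the tool from outside, world axes, zero at the start; "wrist_torque": the same for the moment, N m; "width": finger opening in m.
Only numpy, scipy, OpenCV 4.12 (cv2) and the standard library are available. Lean on these libraries where they do the work, as an engineer would, in place of code of your own. Each camera call takes 0.05 s, during which the arm holds its last target. There are 200 camera calls.

TASK

Pack the jam chest for the breakfast cart: pull its drawer open, put every jam tub from the left end of the table into the drawer and push the drawer fully shut. Then screw the round clamp knob on top of the chest clockwise until its slip clutch clicks, stop at that first click (a second click overstrains it) and leave it tight. Leave the sugar caddy, the spoon, the fruit and all else on the table, such as the jam at the back by the napkins, where it is.

Things in the scene. Friction and masses are not known exactly. Their poses are not given: they have to be found in the camera images.
- jam_chest: Fixed light-wood chest, 200 deep (its x) x 240 wide (its y) x 85 high, mm, with one drawer and a clamp knob on the top. Origin: centre of its underside, on the table. Its -x side is the front, from which the drawer comes out; z up. It stands right of the large warmer at a different place and yaw each time.
- drawer (a joint): How far the drawer is out, m: 0 = fully shut, 0.15 = stop. Slides along the chest's -x with about 1.5 N of friction (plus 4 N per m/s) and stays where it is left. It opens over the table's edge towards the robot.
- drawer_handle (a point): Middle of the drawer's handle, a steel bar 10 mm thick and 92 mm long along the chest's y, 56 mm above the table; 33 mm ahead (-x) of the drawer's front face (clear gap 28 mm), joined to it at both ends. Moves with the drawer; axes as the chest's. The top edge of the front is 72 mm above the table, the chest's top 85 mm.
- drawer_floor (a point): Centre of the drawer's inner floor, 16 mm above the table; axes as the chest's; moves with the drawer. The inside is 173 (x) x 204 (y) mm and 39 mm deep; the side and back walls are 6 mm thick with the rim 55 mm above the table. With the drawer fully out, the floor from x = -86 to about +40 mm (in this frame) is open to above, the rest is under the chest's top.
- knob_grip (a point): Point on the upright axis of the clamp knob, at the height to grip: a round black fluted knob, 50 mm in diameter and 32 mm high, from 96.5 to 128.5 mm above the table; this point is 116.5 mm above it, on the front left part of the chest's top (chest frame x -45, y +70 mm). Turns clockwise seen from above to tighten. Below it lies a steel collar 58 mm in diameter (the head of the clamp screw, top 96 mm above the table) with a small bright mark on its rim.
- clamp_screw (a joint): Turn of the collar (clamp screw), rad, growing clockwise from above; it runs easily (0.06 N m) with the knob up to its hard stop at 2.4 (tight). It starts 1.0 to 2.0 rad short of the stop. Turning the knob back loosens it.
- clutch (a joint): Turn of the knob relative to the collar, rad, growing clockwise: 0 until the clamp screw is at its stop; then the torque climbs to about 0.26 N m within 0.13 rad, falls again, and the knob drops into the next notch at 0.52 rad: that is the first click (every 0.52 rad is one more). Let go before 0.26 it falls back to below 0.1. It cannot be clicked backwards below 0; notches also resist turning back.
- bun_warmer: Big fixed steel warmer in the middle of the table, an obstacle: 300 (its x) x 340 (its y) x 226 mm high; its front lies 134 mm to -x of this origin, and a bar handle 170 mm long reaches 170 mm to -x, 160 mm above the table. Origin: on the table, under its middle part (its back lies 170 mm to +x). It stays put; pass in front of it or over it.
- jam_1: Jam tub: small rectangular portion tub with a flat foil lid, 34 to 37 mm (its x) x 50 mm (its y; the body from -19 to +23 mm) x 16 mm high, about 30 g. Origin: centre of its underside. Starts left of the warmer. Pinch it across its x. May be absent.
- jam_2: Jam tub: small rectangular portion tub with a flat foil lid, 34 to 37 mm (its x) x 50 mm (its y; the body from -19 to +23 mm) x 16 mm high, about 30 g. Origin: centre of its underside. Starts left of the warmer. Pinch it across its x. May be absent.
- jam_3: Jam tub: small rectangular portion tub with a flat foil lid, 34 to 37 mm (its x) x 50 mm (its y; the body from -19 to +23 mm) x 16 mm high, about 30 g. Origin: centre of its underside. Starts left of the warmer. Pinch it across its x. May be absent.
- jam_4: Jam tub: small rectangular portion tub with a flat foil lid, 34 to 37 mm (its x) x 50 mm (its y; the body from -19 to +23 mm) x 16 mm high, about 30 g. Origin: centre of its underside. Starts left of the warmer. Pinch it across its x. May be absent.
- jam_5: Jam tub: small rectangular portion tub with a flat foil lid, 34 to 37 mm (its x) x 50 mm (its y; the body from -19 to +23 mm) x 16 mm high, about 30 g. Origin: centre of its underside. Starts left of the warmer. Pinch it across its x. May be absent.
- sugar_caddy: Bystander: black box of sugar sachets, 52 x 66 x 71 mm; origin centre of underside. Leave it. Starts in front of the warmer.
- stir_spoon: Bystander: steel teaspoon 130 mm (its x) x 27 x 11 mm lying on the table; origin centre of underside. Leave it.
- apple_2: Bystander: apple 80 x 78 x 69 mm on the left of the table; origin centre of underside. Leave it.
Things that resemble listed ones, but are neither listed nor needed, are in the scene too. What is shaped like the jam_2 but brown is not meant. What is shaped like the jam_1 but red is not meant.

How it is judged:
On the way, in this order (a step that is already met when the one before it is completed fails the run):
1. the drawer is pulled open (at least 110 mm) (value of joint drawer above 0.11 m), for 0.2 s.
2. every jam tub present lies in the drawer and the drawer is fully shut (within 6 mm) (x of jam_1 in the frame of drawer_floor between -0.085 and 0.085 m and y of jam_1 in the frame of drawer_floor between -0.103 and 0.103 m and z of jam_1 in the frame of drawer_floor between -0.01 and 0.045 m and x of jam_2 in the frame of drawer_floor between -0.085 and 0.085 m and y of jam_2 in the frame of drawer_floor between -0.103 and 0.103 m and z of jam_2 in the frame of drawer_floor between -0.01 and 0.045 m and x of jam_3 in the frame of drawer_floor between -0.085 and 0.085 m and y of jam_3 in the frame of drawer_floor between -0.103 and 0.103 m and z of jam_3 in the frame of drawer_floor between -0.01 and 0.045 m and x of jam_4 in the frame of drawer_floor between -0.085 and 0.085 m and y of jam_4 in the frame of drawer_floor between -0.103 and 0.103 m and z of jam_4 in the frame of drawer_floor between -0.01 and 0.045 m and x of jam_5 in the frame of drawer_floor between -0.085 and 0.085 m and y of jam_5 in the frame of drawer_floor between -0.103 and 0.103 m and z of jam_5 in the frame of drawer_floor between -0.01 and 0.045 m and value of joint drawer below 0.006 m), for 0.2 s.
3. the clamp screw is at its stop and the clutch has clicked once (value of joint clamp_screw above 2.3 rad and value of joint clutch above 0.4 rad), for 0.2 s.
At the end, for the whole second after the job is handed in: Every jam tub present lies at rest inside the shut drawer (drawer within 6 mm of fully shut); the clamp screw is within 0.1 rad of its stop and the clutch is in its first notch (0.4 to 0.7 rad) (all of step 2 and all of step 3 and value of joint clutch below 0.7 rad and linear speed of each of jam_1, jam_2, jam_3, jam_4, jam_5 below 0.03 m/s); the robot touches nothing.
It fails at once if the clutch is turned on to a second click (value of joint clutch above 0.9 rad).
It fails at once if the clutch clicks while the drawer is not shut (more than 15 mm out) (value of joint clutch above 0.4 rad and value of joint drawer above 0.015 m).
It fails at once if the sugar caddy, the spoon or the apple is shifted by more than 30 mm (distance of any of sugar_caddy, stir_spoon, apple_2 from where it was at the start of the episode above 0.03 m).
Of jam_1, jam_2, jam_3, jam_4, jam_5 only 3 to 5 are there at a start; the rules pass over those that are not, and their reading is None.
At some moment in a run one of jam_1, jam_2, jam_3, jam_4, jam_5 may be knocked a few centimetres aside while the robot is not near it.
Once in a run the grip may slacken for a moment while it holds something.
It also fails if it takes over 210 s, if anything falls off the work surface, if the arm or the gripper's body presses on something with over 40 N, if the wrist force passes 120 N, or if a joint passes its speed limit or range.

## Working session

There is one attempt and no reset: what is moved stays moved. The work goes in short steps, Python scripts to look and compute and a tool call to move; the robot and the scene stay as the last step left them, time stands still between calls to the robot, and variables do not carry over. Pictures are saved under pics/ and viewed, about 12 in all and at most 16, crops included, and the job is handed in when it is done.

Besides the shell and the picture viewer there is one more tool, called after "Emit:" in YAML: its name, and indented under it one key for each argument. move_arm: Moves the arm, as the interface text tells. Its arguments: {"type":"object","properties":{"targets":{"type":"array"}},"required":["targets"]}

```bash
mkdir -p pics; python3 - <<'E'
from bench import status, viewer, robot
import cv2, numpy as np
np.set_printoptions(precision=4,suppress=True)
o=status.get_obs(); print(o)
ims=[]
for n in("scene","side","wrist"):
    m=viewer.camera_model(n); print(n,m)
    im=viewer.snapshot(n)[:,:,::-1]; cv2.imwrite(f'pics/{n}0.png',im)
    cv2.imwrite(f'pics/{n}0b.png',cv2.resize(im,(800,600),interpolation=cv2.INTER_CUBIC))
E
```

```text
{'time': 0.0, 'joint_positions': array([-1.3581,  0.088 ,  1.3722, -0.    ,  1.6836, -0.1031]), 'qvel': array([ 0.0021,  0.0006, -0.    ,  0.0012, -0.0008, -0.0006]), 'joint_torque': array([ -0.0004, -34.0181, -30.2426,   0.0717,   0.033 ,  -0.0002]), 'tool_pos': array([ 0.1707, -0.5223,  0.2043]), 'ee_rot': array([-3.1394, -0.0002,  0.3158]), 'wrist_force': array([-0.0137, -0.75  ,  0.5836]), 'wrist_torque': array([-0.0122, -0.007 , -0.0025]), 'width': 0.0944311809421185}
scene {'K': array([[374.1014,   0.    , 252.71  ],
       [  0.    , 374.1014, 192.3792],
       [  0.    ,   0.    ,   1.    ]]), 'D': array([-0.0413,  0.    ,  0.    ,  0.    ,  0.    ]), 'xyz': array([-0.0702,  0.661 ,  0.6137]), 'attitude': array([ 1.1166,  0.0006, -2.4067])}
side {'K': array([[485.2803,   0.    , 251.0065],
       [  0.    , 485.2803, 197.659 ],
       [  0.    ,   0.    ,   1.    ]]), 'D': array([-0.1175,  0.    ,  0.    ,  0.    ,  0.    ]), 'xyz': array([-0.2756, -0.1345,  1.3743]), 'attitude': array([ 0.5986, -0.0171, -1.4838])}
wrist {'K': array([[308.6937,   0.    , 249.5088],
       [  0.    , 308.6937, 188.1054],
       [  0.    ,   0.    ,   1.    ]]), 'D': array([-0.0073,  0.    ,  0.    ,  0.    ,  0.    ]), 'T_tool_cam': array([[ 0.0003,  0.9665,  0.2566,  0.074 ],
       [ 1.    , -0.0003,  0.0002,  0.001 ],
       [ 0.0003,  0.2566, -0.9665, -0.1792],
       [ 0.    ,  0.    ,  0.    ,  1.    ]])}
```

View pics/scene0b.png

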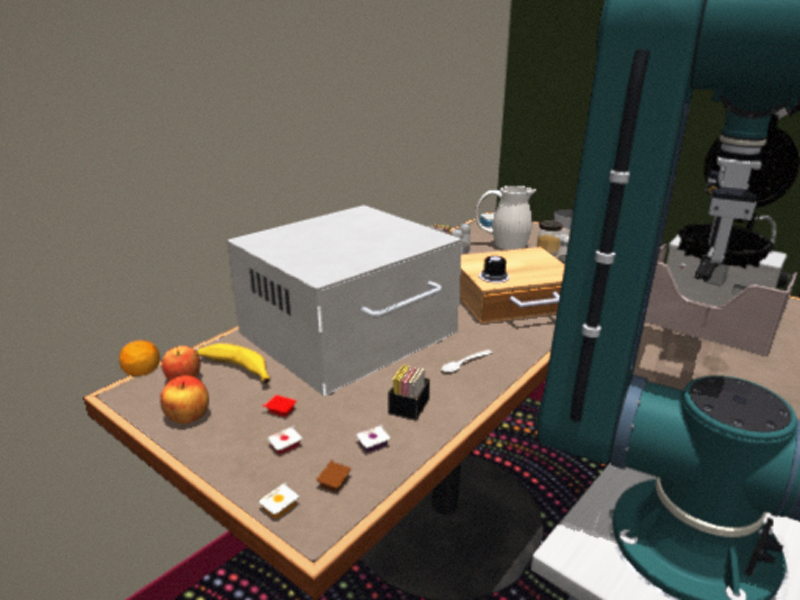

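View pics/side0b.png

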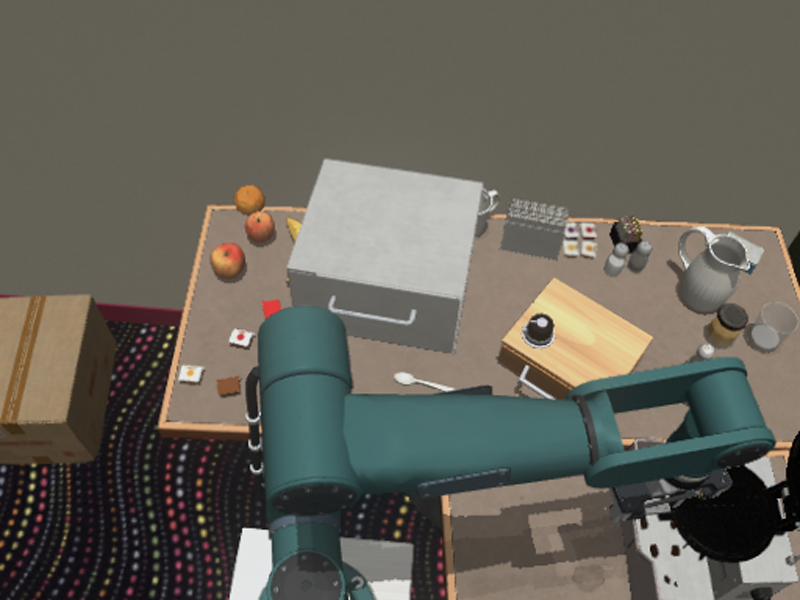

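Candidates in the scene picture (800×600): three white tubs with foil lids, red dot (285,439), purple (373,437) and orange (279,499). These are the wanted ones. The decoys are the red one (281,405), the brown one (334,475) and the four jams by the napkins (side picture, ~580,240). The chest is at side (575,345), its knob at (540,328), and its handle shows at scene (535,300).

```bash
cat > h.py <<'E'
from bench import status, viewer, robot, order
import cv2, numpy as np
from scipy.spatial.transform import Rotation as R
np.set_printoptions(precision=4,suppress=True)
def pose():
    o=status.get_obs(); T=np.eye(4); T[:3,:3]=R.from_euler('xyz',o['ee_rot']).as_matrix(); T[:3,3]=o['tool_pos']; return T
def cam(n,Tt=None):
    m=viewer.camera_model(n)
    if n=='wrist': T=(pose() if Tt is None else Tt)@m['T_tool_cam']
    else:
        T=np.eye(4); T[:3,:3]=R.from_euler('xyz',m['attitude']).as_matrix(); T[:3,3]=m['xyz']
    return m['K'],m['D'],T
def cast(n,px,z,Tt=None):
    K,D,T=cam(n,Tt)
    p=cv2.undistortPoints(np.array(px,float).reshape(-1,1,2),K,D).reshape(-1,2)
    d=np.c_[p[:,0],-p[:,1],-np.ones(len(p))]@T[:3,:3].T
    return T[:3,3]+d*((z-T[2,3])/d[:,2])[:,None]
def proj(n,P,Tt=None):
    K,D,T=cam(n,Tt); q=(np.array(P,float).reshape(-1,3)-T[:3,3])@T[:3,:3]
    return cv2.projectPoints(q*[1,-1,-1],np.zeros(3),np.zeros(3),K,D)[0].reshape(-1,2)
def snap(n,name,up=1,box=None):
    Tt=pose(); im=viewer.snapshot(n)[:,:,::-1].copy(); cv2.imwrite(f'pics/{name}.png',im)
    v=im if box is None else im[box[1]:box[3],box[0]:box[2]]
    cv2.imwrite(f'pics/{name}_v.png',cv2.resize(v,None,fx=up,fy=up,interpolation=cv2.INTER_CUBIC)); np.save(f'pics/{name}.npy',Tt); return im,Tt
def whites(im,lo=150,sat=60,amin=60):
    h=cv2.cvtColor(im,cv2.COLOR_BGR2HSV); return [c for c in cv2.findContours(((h[...,2]>lo)&(h[...,1]<sat)).astype(np.uint8),0,2)[0] if cv2.contourArea(c)>amin]
def rel(p,yaw=None):
    "shift in tool axes (mm) from current TCP to world p, and turn about tool z (deg) so jaw axis (tool y) yaw changes"
    T=pose(); d=T[:3,:3].T@(np.array(p)-T[:3,3])*1000; return d
E
python3 - <<'E'
from h import *
s=.64
im=cv2.imread('pics/scene0.png')
for c in whites(im,150,60,40):
    (x,y),_,_=cv2.minAreaRect(c)
    if y>240 and x<330: print('white',np.array([x,y])/s,cv2.contourArea(c),cast('scene',[x,y],.014)[0])
for n,p in dict(caddy=(409,400),brown=(334,475),red=(281,405),apple=(185,400),spoonL=(448,368),spoonR=(490,351)).items(): print(n,cast('scene',np.array(p)*s,.01)[0])
print('side top corners FL,BL,BR',cast('side',np.array([(502,343),(555,282),(651,339)])*s,.085))
print('knob',cast('side',np.array([(540,322)])*s,.1285))
print('scene FLtop',cast('scene',np.array([(461,282),(461,253),(545,251)])*s,.085))
print('handle scene',cast('scene',np.array([(514,300),(558,298)])*s,.06))
print('warmer corners',cast('side',np.array([(290,269),(467,295),(482,182),(324,160)])*s,.226))
print('edge',cast('side',np.array([(162,430),(250,434),(640,440)])*s,0))
print('left edge',cast('scene',np.array([(315,578),(88,398)])*s,0))
E
```

```text
white [278.0625 498.    ] 272.0 [0.4554 0.3217 0.014 ]
white [284.1654 437.176 ] 190.5 [0.5531 0.2337 0.014 ]
white [372.248  434.9499] 189.0 [0.4535 0.1358 0.014 ]
caddy [0.4754 0.021  0.01  ]
brown [0.4349 0.2356 0.01  ]
red [0.6296 0.1805 0.01  ]
apple [0.7661 0.2855 0.01  ]
spoonL [ 0.4877 -0.1068  0.01  ]
spoonR [ 0.4634 -0.2131  0.01  ]
side top corners FL,BL,BR [[ 0.5415 -0.3069  0.085 ]
 [ 0.7057 -0.4195  0.085 ]
 [ 0.5803 -0.6139  0.085 ]]
knob [[ 0.5703 -0.3764  0.1285]]
scene FLtop [[ 0.6105 -0.3094  0.085 ]
 [ 0.7147 -0.4513  0.085 ]
 [ 0.5668 -0.604   0.085 ]]
handle scene [[ 0.5008 -0.3553  0.06  ]
 [ 0.4344 -0.4286  0.06  ]]
warmer corners [[ 0.5787  0.1152  0.226 ]
 [ 0.5513 -0.2221  0.226 ]
 [ 0.8442 -0.2448  0.226 ]
 [ 0.8738  0.0915  0.226 ]]
edge [[ 0.3241  0.3547  0.    ]
 [ 0.3341  0.1774  0.    ]
 [ 0.3923 -0.5986  0.    ]]
left edge [[ 0.3281  0.3662  0.    ]
 [ 0.9154  0.3959 -0.    ]]
```

Emit:
move_arm:
  targets:
    - [[0,0,-60],[0,0,0],1]
    - [[305,-41,-60],[0,0,-38.5],1]
    - [[305,-41,-60],[0,0,-38.5],1]
    - [[305,-41,-60],[0,0,-38.5],1]
    - [[305,-41,-60],[0,0,-38.5],1]
    - [[305,-41,-60],[0,0,-38.5],1]
    - [[305,-41,-60],[0,0,-38.5],1]
    - [[305,-41,-60],[0,0,-38.5],1]
    - [[305,-41,-60],[0,0,-38.5],1]

```text
time: 1.27
tool_pos: [0.4467, -0.39, 0.2656]
ee_rot: [-3.142, 0.0, 0.986]
wrist_force: [0.2, -0.3, -0.2]
width: 0.0938
```

```bash
python3 - <<'E'
from h import *
im,T=snap('wrist','w1',1.5); print(T)
C=np.array([.5587,-.4623]);a=np.radians(-33.5);M=np.array([[np.cos(a),-np.sin(a)],[np.sin(a),np.cos(a)]])
for n,(x,y,z) in dict(knob=(-.045,.07,.1285),h=(-.133,0,.06),FL=(-.1,.12,.085),FR=(-.1,-.12,.085),BR=(.1,-.12,.085),BL=(.1,.12,.085)).items(): print(n,proj('wrist',[*(C+M@[x,y]),z],T)*1.5)
E
```

```text
[[ 0.5524  0.8336 -0.0003  0.4467]
 [ 0.8336 -0.5524 -0.0003 -0.39  ]
 [-0.0005 -0.0001 -1.      0.2656]
 [ 0.      0.      0.      1.    ]]
knob [[506.995  162.3052]]
h [[374.149  247.4696]]
FL [[419.5692  90.7483]]
FR [[412.6453 390.7649]]
BR [[645.2616 390.5156]]
BL [[694.3964  91.3027]]
```

View pics/w1_v.png

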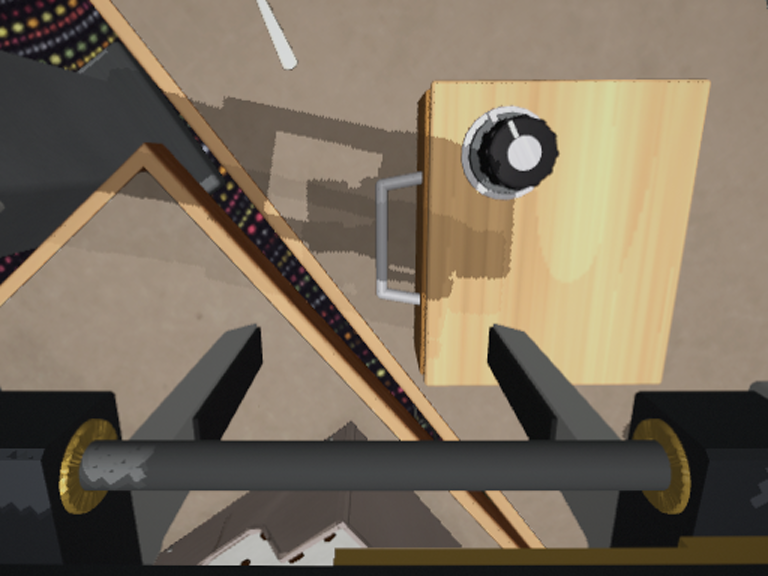

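The wrist view shows the chest top with corners FL (433,80), BL (710,80), BR (661,384) and FR (426,385), in 1.5× pixels. The handle bar runs from (382,180) to (382,296), and the knob is at (524,153).

```bash
python3 - <<'E'
from h import *
T=np.load('pics/w1.npy')
q=cast('wrist',np.array([(433,80),(710,80),(661,384),(426,385)])/1.5,.085,T)[:,:2]
m=np.array([(-.1,.12),(.1,.12),(.1,-.12),(-.1,-.12)])
a,b=q-q.mean(0),m
th=np.arctan2((b[:,0]*a[:,1]-b[:,1]*a[:,0]).sum(),(a*b).sum()); C=q.mean(0)
M=np.array([[np.cos(th),-np.sin(th)],[np.sin(th),np.cos(th)]])
print('yaw',np.degrees(th),C,'res',q-(C+m@M.T))
print('knob',C+M@[-.045,.07],cast('wrist',[[524/1.5,153/1.5]],.1285,T))
h=cast('wrist',np.array([(381,180),(382,296)])/1.5,.061,T); print('handle',C+M@[-.133,0],h,h.mean(0))
E
```

```text
yaw -33.12871108910692 [ 0.5714 -0.4628] res [[ 0.0002  0.0014]
 [ 0.0002  0.0004]
 [ 0.0002 -0.0015]
 [-0.0006 -0.0003]]
knob [ 0.572  -0.3796] [[ 0.5721 -0.3801  0.1285]]
handle [ 0.46   -0.3901] [[ 0.4832 -0.3456  0.061 ]
 [ 0.4301 -0.428   0.061 ]] [ 0.4566 -0.3868  0.061 ]
```

Emit:
move_arm:
  targets:
    - [[7,8,50],[0,0,-0.4],-0.45]
    - [[7,8,100],[0,0,-0.4],-0.45]
    - [[7,8,130],[0,0,-0.4],-0.45]
    - [[7,8,150],[0,0,-0.4],-0.45]
    - [[7,8,175],[0,0,-0.4],-0.45]
    - [[7,8,195],[0,0,-0.4],-0.45]
    - [[7,8,215],[0,0,-0.4],-0.45]
    - [[7,8,229],[0,0,-0.4],-0.45]
    - [[7,8,229],[0,0,-0.4],-0.45]

```text
time: 2.45
tool_pos: [0.4573, -0.3876, 0.0353]
ee_rot: [-3.139, -0.0, 0.993]
wrist_force: [-1.0, 0.6, 0.2]
width: 0.0259
```

Emit:
move_arm:
  targets:
    - [[0,0,0],[0,0,0],-1]
    - [[0,0,0],[0,0,0],-1]
    - [[0,0,0],[0,0,0],-1]
    - [[0,0,0],[0,0,0],-1]

```text
time: 2.95
tool_pos: [0.458, -0.3878, 0.0375]
ee_rot: [-3.141, 0.001, 0.995]
wrist_force: [-4.9, 2.0, 6.2]
width: 0.0089
```

Emit:
move_arm:
  targets:
    - [[0,-12,0],[0,0,0],-1]
    - [[0,-26,0],[0,0,0],-1]
    - [[0,-40,0],[0,0,0],-1]
    - [[0,-55,0],[0,0,0],-1]
    - [[0,-70,0],[0,0,0],-1]
    - [[0,-85,0],[0,0,0],-1]
    - [[0,-100,0],[0,0,0],-1]
    - [[0,-115,0],[0,0,0],-1]
    - [[0,-128,0],[0,0,0],-1]
    - [[0,-140,0],[0,0,0],-1]
    - [[0,-148,0],[0,0,0],-1]
    - [[0,-149,0],[0,0,0],-1]
    - [[0,-149,0],[0,0,0],-1]
    - [[0,-149,0],[0,0,0],-1]

```text
time: 4.7
tool_pos: [0.3332, -0.3063, 0.0375]
ee_rot: [3.141, 0.0, 0.995]
wrist_force: [-2.0, -0.6, 7.2]
width: 0.0088
```

Emit:
move_arm:
  targets:
    - [[0,0,0],[0,0,0],-0.45]
    - [[0,0,0],[0,0,0],-0.45]
    - [[0,0,-30],[0,0,0],-0.45]
    - [[0,0,-80],[0,0,0],-0.45]
    - [[0,0,-140],[0,0,0],0]
    - [[0,0,-200],[0,0,0],0]
    - [[20,0,-262],[0,0,0],0]
    - [[457,-133,-262],[0,0,-33],0]
    - [[457,-133,-262],[0,0,-33],0]
    - [[457,-133,-262],[0,0,-33],0]
    - [[457,-133,-262],[0,0,-33],0]
    - [[457,-133,-262],[0,0,-33],0]
    - [[457,-133,-262],[0,0,-33],0]
    - [[457,-133,-262],[0,0,-33],0]
    - [[457,-133,-262],[0,0,-33],0]
    - [[457,-133,-262],[0,0,-33],0]
    - [[457,-133,-262],[0,0,-33],0]

```text
time: 6.82
tool_pos: [0.4707, 0.1478, 0.2983]
ee_rot: [-3.141, 0.001, 1.569]
wrist_force: [0.1, -0.8, -0.3]
width: 0.0467
```

```bash
python3 - <<'E'
from h import *
im,T=snap('wrist','w2',1.5); print(T)
for c in whites(im,140,70,150):
    r=cv2.minAreaRect(c); P=cast('wrist',[r[0]],.016,T)[0]; b=cast('wrist',cv2.boxPoints(r),.016,T)
    e=b[1]-b[0],b[2]-b[1]
    if P[0]<.75: print(np.array(r[0])*1.5,P,[ (np.linalg.norm(v),np.degrees(np.arctan2(v[1],v[0]))) for v in e])
E
```

```text
[[ 0.0018  1.     -0.0007  0.4707]
 [ 1.     -0.0018 -0.0009  0.1478]
 [-0.0009 -0.0007 -1.      0.2983]
 [ 0.      0.      0.      1.    ]]
[ 56.25 550.5 ] [ 0.0789 -0.2421  0.016 ] [(np.float64(0.03700111362604836), np.float64(78.96917149328542)), (np.float64(0.046124589320599), np.float64(0.3775469046852319))]
[377.25 519.  ] [ 0.4733 -0.1945  0.016 ] [(np.float64(0.18480188685845744), np.float64(-0.029854664927186886)), (np.float64(0.08209258982609474), np.float64(-87.42330525053247))]
[401.3289 361.272 ] [0.4993 0.0101 0.016 ] [(np.float64(0.23831212356512937), np.float64(11.262080770968913)), (np.float64(0.1997940926115597), np.float64(-75.50384197234105))]
[ 46.7192 329.5039] [0.1212 0.0468 0.016 ] [(np.float64(0.08655152420655854), np.float64(6.732441656795552)), (np.float64(0.2507919123695883), np.float64(-92.45917528750977))]
[357.5406 237.133 ] [0.4534 0.1454 0.016 ] [(np.float64(0.12638698250826755), np.float64(10.374518403161154)), (np.float64(0.08000229071453441), np.float64(-78.08606197952139))]
[504.75 143.25] [0.5951 0.2358 0.016 ] [(np.float64(0.46698470420218774), np.float64(0.02114351797802974)), (np.float64(0.2713123967283599), np.float64(-77.96335315086081))]
```

View pics/w2_v.png

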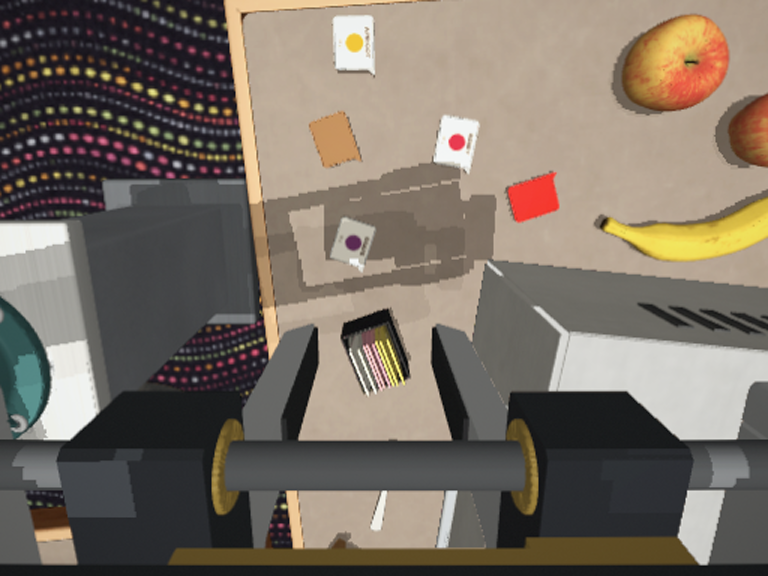

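Only three tubs are present: yellow (354,43), red (457,143) and purple (352,243), in 1.5× pixels. The brown (335,138) and red (532,197) decoys stay. Next I refine the tub poses.

```bash
cat >> h.py <<'E'
def tub(im,T,c,n='wrist',r=32,thr=None,z=.014):
    x0,y0=max(int(c[0]-r),0),max(int(c[1]-r),0); g=im[y0:y0+2*r,x0:x0+2*r]
    b=cv2.GaussianBlur(g[...,0],(3,3),0); t,m=cv2.threshold(b,thr or 0,255,cv2.THRESH_BINARY|(0 if thr else cv2.THRESH_OTSU))
    k=max(cv2.findContours(m,0,2)[0],key=cv2.contourArea)+[[[x0,y0]]]
    w=cast(n,k.reshape(-1,2),z,T)[:,:2]
    ce,s,a=cv2.minAreaRect((w*1000).astype(np.float32)); 
    if s[0]>s[1]: a-=90
    a=(a+90)%180-90   # direction (deg) of the short side (tub x)
    return np.array(ce),np.array(s),a,t
E
python3 - <<'E'
from h import *
im=cv2.imread('pics/w2.png');T=np.load('pics/w2.npy')
for n,c in dict(yel=(354,43),red=(457,143),pur=(352,243)).items(): print(n,tub(im,T,np.array(c)/1.5,r=26))
E
```

```text
yel (array([451.337, 323.044]), array([47.5086, 36.962 ]), -0.12787628173828125, 186.0)
red (array([548.395 , 236.1437]), array([47.531 , 36.8032]), -10.00189208984375, 187.0)
pur (array([446.4423, 137.8604]), array([78.8171, 78.643 ]), -2.057373046875, 125.0)
```

Emit:
move_arm:
  targets:
    - [[175,-20,100],[0,0,0],0.25]
    - [[175,-20,100],[0,0,0],0.25]
    - [[175,-20,100],[0,0,0],0.25]
    - [[175,-20,150],[0,0,0],0.25]
    - [[175,-20,200],[0,0,0],0.25]
    - [[175,-20,240],[0,0,0],0.25]
    - [[175,-20,270],[0,0,0],0.25]
    - [[175,-20,285],[0,0,0],0.25]
    - [[175,-20,294],[0,0,0],0.25]
    - [[175,-20,294],[0,0,0],0.25]
    - [[175,-20,294],[0,0,0],-1]
    - [[175,-20,294],[0,0,0],-1]
    - [[175,-20,294],[0,0,0],-1]
    - [[175,-20,294],[0,0,0],-1]
    - [[175,-20,294],[0,0,0],-1]

```text
time: 8.75
tool_pos: [0.4514, 0.3245, 0.0052]
ee_rot: [3.141, -0.001, 1.571]
wrist_force: [-0.3, -0.7, 3.5]
width: 0.0324
```

Emit:
move_arm:
  targets:
    - [[0,0,-20],[0,0,0],-1]
    - [[0,0,-60],[0,0,0],-1]
    - [[0,0,-120],[0,0,0],-1]
    - [[0,0,-180],[0,0,0],-1]
    - [[-30,0,-235],[0,0,0],-1]
    - [[-80,-6,-235],[0,0,0],-1]
    - [[-743,-60,-235],[0,0,33.1],-1]
    - [[-743,-60,-235],[0,0,33.1],-1]
    - [[-743,-60,-235],[0,0,33.1],-1]
    - [[-743,-60,-235],[0,0,33.1],-1]
    - [[-743,-60,-235],[0,0,33.1],-1]
    - [[-743,-60,-235],[0,0,33.1],-1]
    - [[-743,-60,-235],[0,0,33.1],-1]
    - [[-743,-60,-235],[0,0,33.1],-1]
    - [[-743,-60,-235],[0,0,33.1],-1]
    - [[-743,-60,-235],[0,0,33.1],-1]
    - [[-743,-60,-235],[0,0,33.1],-1]
    - [[-743,-60,-235],[0,0,33.1],-1]
    - [[-743,-60,-235],[0,0,33.1],-1]

```text
time: 11.12
tool_pos: [0.3909, -0.4181, 0.2389]
ee_rot: [-3.14, -0.001, 0.993]
wrist_force: [-0.7, 0.8, -0.6]
width: 0.0323
```

```bash
python3 - <<'E'
from h import *
im,T=snap('wrist','w3',1.5); print(T)
E
```

```text
[[ 0.5461  0.8377 -0.0005  0.3909]
 [ 0.8377 -0.5461  0.0015 -0.4181]
 [ 0.0009 -0.0012 -1.      0.2389]
 [ 0.      0.      0.      1.    ]]
```

View pics/w3_v.png

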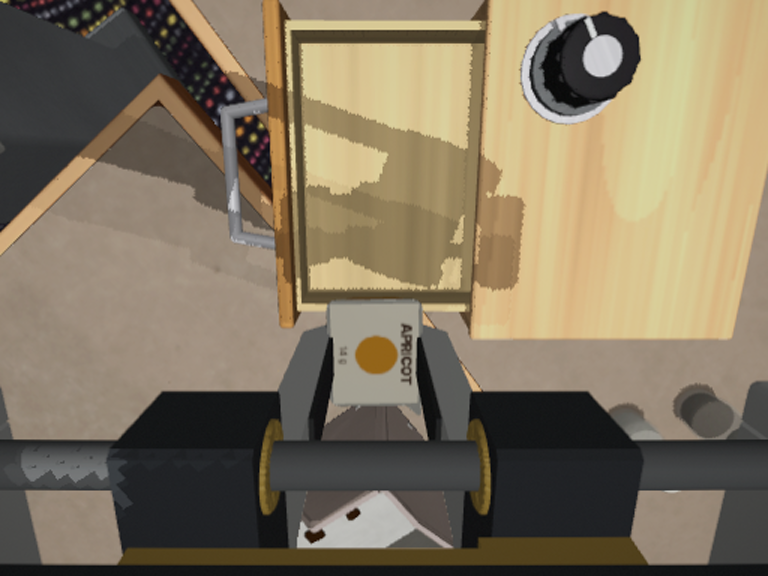

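The drawer is open and its inner floor spans px (305,42) to (462,290). The apricot tub is held firmly.

```bash
python3 - <<'E'
from h import *
T=np.load('pics/w3.npy');a=np.radians(-33.13);M=np.array([[np.cos(a),-np.sin(a)],[np.sin(a),np.cos(a)]])
f=lambda p,z:(cast('wrist',np.array(p)/1.5,z,T)[:,:2]-[.5714,-.4628])@M*1000
print(f([(303,44),(469,42),(463,290),(308,290)],.016)); print(f([(290,22),(486,20),(470,305)],.055)); print((T[:2,3]-[.5714,-.4628])@M*1000)
E
```

```text
[[-232.1226  100.9169]
 [-100.6542  102.4408]
 [ -95.3956 -101.4745]
 [-235.297  -101.6603]]
[[-235.2493  106.5443]
 [ -96.551   107.9015]
 [ -96.704  -103.2743]]
[-175.589   -61.2639]
```

Emit:
move_arm:
  targets:
    - [[0,0,60],[0,0,0],-1]
    - [[0,0,120],[0,0,0],-1]
    - [[0,0,160],[0,0,0],-1]
    - [[0,0,190],[0,0,0],-1]
    - [[0,0,210],[0,0,0],-1]
    - [[0,0,215],[0,0,0],-1]
    - [[0,0,215],[0,0,0],-0.05]
    - [[0,0,215],[0,0,0],-0.05]
    - [[0,0,190],[0,0,0],-0.05]
    - [[0,0,140],[0,0,0],-0.05]
    - [[0,0,80],[0,0,0],0.1]
    - [[0,0,20],[0,0,0],0.25]
    - [[0,0,-40],[0,0,0],0.25]

```text
time: 12.8
tool_pos: [0.3909, -0.4187, 0.2831]
ee_rot: [3.139, 0.001, 0.993]
wrist_force: [0.0, -1.5, -0.3]
width: 0.0584
```

Emit:
move_arm:
  targets:
    - [[552,-230,0],[0,0,-23.1],0.25]
    - [[552,-230,0],[0,0,-23.1],0.25]
    - [[552,-230,0],[0,0,-23.1],0.25]
    - [[552,-230,0],[0,0,-23.1],0.25]
    - [[552,-230,0],[0,0,-23.1],0.25]
    - [[552,-230,0],[0,0,-23.1],0.25]
    - [[552,-230,0],[0,0,-23.1],0.25]
    - [[552,-230,0],[0,0,-23.1],0.25]
    - [[552,-230,0],[0,0,-23.1],0.25]
    - [[552,-230,0],[0,0,-23.1],0.25]
    - [[552,-230,0],[0,0,-23.1],0.25]
    - [[552,-230,0],[0,0,-23.1],0.25]

```text
time: 14.3
tool_pos: [0.4998, 0.1687, 0.2803]
ee_rot: [3.14, 0.0, 1.396]
wrist_force: [0.8, 0.3, 0.4]
width: 0.0591
```

```bash
python3 - <<'E'
from h import *
im,T=snap('wrist','w4',1.5); print(T)
for n,P in dict(red=(.5484,.2361,.016),pur=(.450,.137,.016)).items():
    c=proj('wrist',P,T)[0]; print(n,c*1.5,tub(im,T,c,r=26))
E
```

```text
[[ 0.174   0.9847  0.0013  0.4998]
 [ 0.9847 -0.174  -0.0004  0.1687]
 [-0.0002  0.0014 -1.      0.2803]
 [ 0.      0.      0.      1.    ]]
red [413.0092 157.7497] (array([548.2069, 238.1282]), array([44.3859, 36.2185]), -9.979576110839844, 172.0)
pur [329.9231 277.8375] (array([447.0938, 138.8735]), array([44.3763, 37.352 ]), -18.324356079101562, 169.0)
```

View pics/w4_v.png

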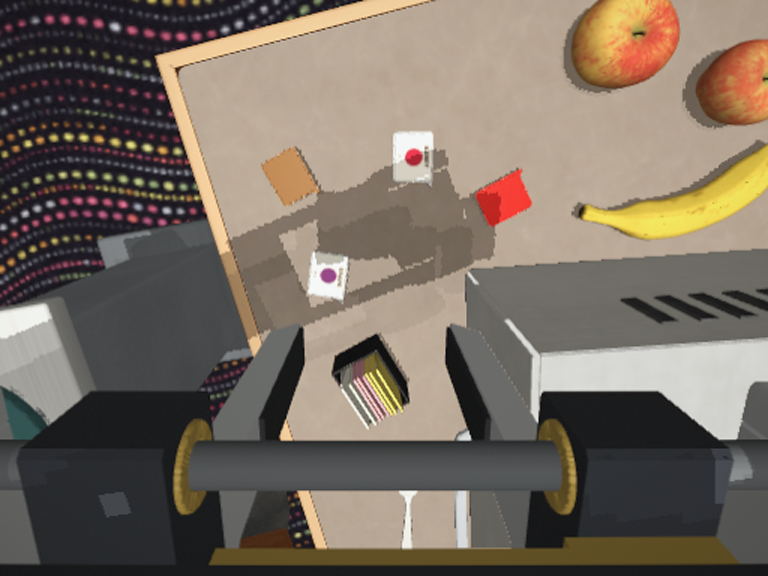

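Emit:
move_arm:
  targets:
    - [[76,36,60],[0,0,0],0.25]
    - [[76,36,60],[0,0,0],0.25]
    - [[76,36,120],[0,0,0],0.25]
    - [[76,36,180],[0,0,0],0.25]
    - [[76,36,230],[0,0,0],0.25]
    - [[76,36,255],[0,0,0],0.25]
    - [[76,36,270],[0,0,0],0.25]
    - [[76,36,276],[0,0,0],0.25]
    - [[76,36,276],[0,0,0],0.25]
    - [[76,36,276],[0,0,0],-1]
    - [[76,36,276],[0,0,0],-1]
    - [[76,36,276],[0,0,0],-1]
    - [[76,36,276],[0,0,0],-1]
    - [[76,36,256],[0,0,0],-1]
    - [[76,36,200],[0,0,0],-1]
    - [[76,36,140],[0,0,0],-1]
    - [[76,36,80],[0,0,0],-1]
    - [[76,36,20],[0,0,0],-1]
    - [[76,36,20],[0,0,0],-1]

```text
time: 16.73
tool_pos: [0.5507, 0.2386, 0.2669]
ee_rot: [3.13, -0.006, 1.396]
wrist_force: [0.5, 0.0, -0.4]
width: 0.0329
```

Emit:
move_arm:
  targets:
    - [[-617,-17,0],[0,0,23.1],-1]
    - [[-617,-17,0],[0,0,23.1],-1]
    - [[-617,-17,0],[0,0,23.1],-1]
    - [[-617,-17,0],[0,0,23.1],-1]
    - [[-617,-17,0],[0,0,23.1],-1]
    - [[-617,-17,0],[0,0,23.1],-1]
    - [[-617,-17,0],[0,0,23.1],-1]
    - [[-617,-17,0],[0,0,23.1],-1]
    - [[-617,-17,0],[0,0,23.1],-1]
    - [[-617,-17,0],[0,0,23.1],-1]
    - [[-617,-17,0],[0,0,23.1],-1]
    - [[-617,-17,0],[0,0,23.1],-1]
    - [[-617,-17,0],[0,0,23.1],-1]
    - [[-617,-17,0],[0,0,23.1],-1]

```text
time: 18.48
tool_pos: [0.425, -0.3656, 0.2598]
ee_rot: [3.141, 0.0, 0.995]
wrist_force: [0.3, -1.0, -0.4]
width: 0.0324
```

```bash
python3 - <<'E'
from h import *
im,T=snap('wrist','w5',1.5); print(T, rel([.425,-.367,.024]))
E
```

```text
[[ 0.5444  0.8388  0.0004  0.425 ]
 [ 0.8388 -0.5444 -0.0003 -0.3656]
 [-0.0001  0.0005 -1.      0.2598]
 [ 0.      0.      0.      1.    ]] [ -1.0061   0.5164 235.857 ]
```

View pics/w5_v.png

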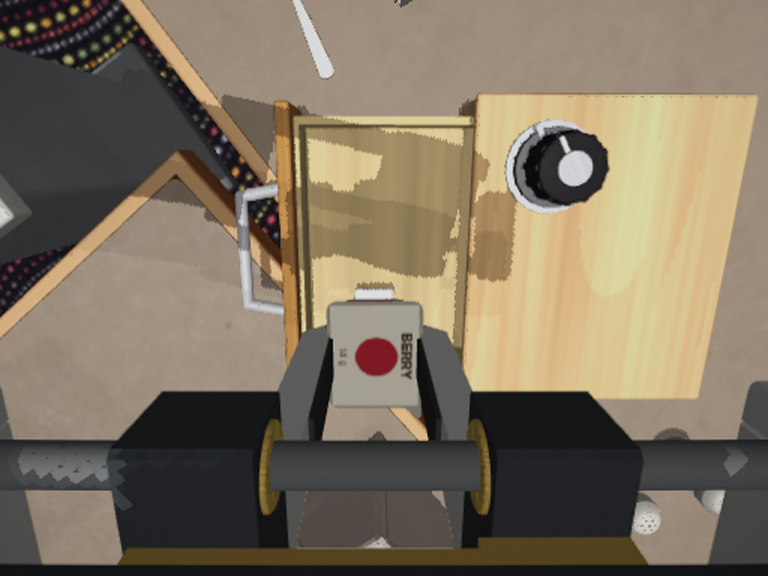

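The red tub is held, and the apricot tub's near edge shows at (373,287), about 35 mm behind the drawer's middle, so there is room to place this one.

Emit:
move_arm:
  targets:
    - [[2,0,60],[0,0,0],-1]
    - [[2,0,120],[0,0,0],-1]
    - [[2,0,170],[0,0,0],-1]
    - [[2,0,205],[0,0,0],-1]
    - [[2,0,228],[0,0,0],-1]
    - [[2,0,236],[0,0,0],-1]
    - [[2,0,236],[0,0,0],-0.05]
    - [[2,0,236],[0,0,0],-0.05]
    - [[2,0,210],[0,0,0],-0.05]
    - [[2,0,160],[0,0,0],-0.05]
    - [[2,0,100],[0,0,0],0.1]
    - [[2,0,40],[0,0,0],0.25]
    - [[2,0,-20],[0,0,0],0.25]

```text
time: 20.15
tool_pos: [0.4256, -0.3652, 0.2834]
ee_rot: [3.138, 0.001, 0.993]
wrist_force: [-0.2, -1.0, 0.6]
width: 0.0586
```

Emit:
move_arm:
  targets:
    - [[376,-238,0],[0,0,-15],0.25]
    - [[376,-238,0],[0,0,-15],0.25]
    - [[376,-238,0],[0,0,-15],0.25]
    - [[376,-238,0],[0,0,-15],0.25]
    - [[376,-238,0],[0,0,-15],0.25]
    - [[376,-238,0],[0,0,-15],0.25]
    - [[376,-238,0],[0,0,-15],0.25]
    - [[376,-238,0],[0,0,-15],0.25]
    - [[376,-238,0],[0,0,-15],0.25]
    - [[376,-238,0],[0,0,-15],0.25]

```text
time: 21.4
tool_pos: [0.4318, 0.0784, 0.2799]
ee_rot: [3.14, 0.0, 1.252]
wrist_force: [-1.2, -0.4, 1.1]
width: 0.0593
```

```bash
python3 - <<'E'
from h import *
im,T=snap('wrist','w6',1.5); c=proj('wrist',(.447,.138,.016),T)[0]; k=tub(im,T,c,r=26)
print(T,c*1.5,k, rel([*(k[0]/1000),.004]))
E
```

```text
[[ 0.313   0.9497  0.0009  0.4318]
 [ 0.9497 -0.313  -0.0006  0.0784]
 [-0.0003  0.0011 -1.      0.2799]
 [ 0.      0.      0.      1.    ]] [369.3025 172.6386] (array([433.9428, 165.8288]), array([25.3356, 30.647 ]), 71.42202758789062, 172.0) [ 83.9363 -25.6495 275.6983]
```

View pics/w6_v.png

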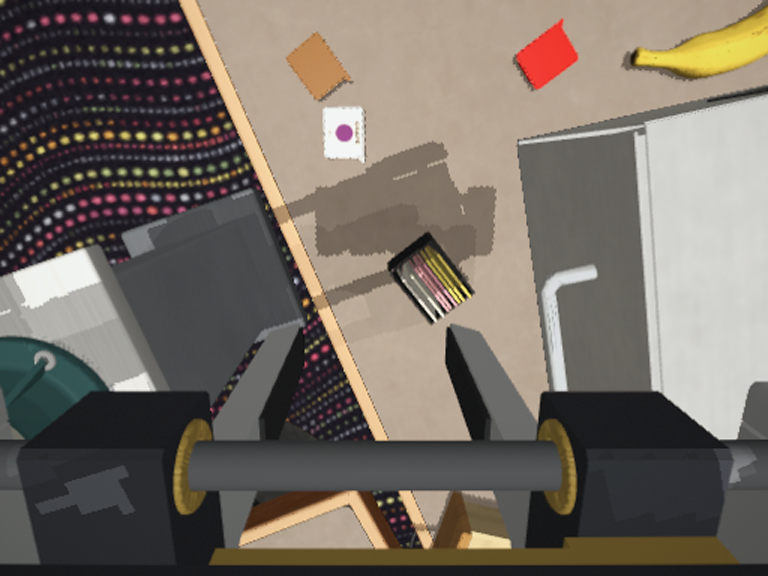

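The purple tub has been knocked aside and now lies at px (344,133), beside the brown decoy (318,67). I measure it again there.

```bash
python3 - <<'E'
from h import *
im=cv2.imread('pics/w6.png');T=np.load('pics/w6.npy')
k=tub(im,T,np.array((344,133))/1.5,r=26)
print(k, rel([*(k[0]/1000),.004]))
br=cast('wrist',np.array([(287,60),(318,32),(350,75),(320,101)])/1.5,.014,T)[:,:2]
print((br-k[0]/1000)*1000)
E
```

```text
(array([434.836 , 178.2697]), array([47.788 , 36.4543]), -16.966636657714844, 191.0) [ 96.0299 -28.7019 275.6924]
[[-26.3519  74.5253]
 [  7.3387  87.0637]
 [ 22.5205  45.4499]
 [-10.2495  33.3608]]
```

Emit:
move_arm:
  targets:
    - [[94,-29,60],[0,0,-1.3],0.25]
    - [[94,-29,60],[0,0,-1.3],0.25]
    - [[94,-29,120],[0,0,-1.3],0.25]
    - [[94,-29,180],[0,0,-1.3],0.25]
    - [[94,-29,230],[0,0,-1.3],0.25]
    - [[94,-29,255],[0,0,-1.3],0.25]
    - [[94,-29,270],[0,0,-1.3],0.25]
    - [[94,-29,276],[0,0,-1.3],0.25]
    - [[94,-29,276],[0,0,-1.3],0.25]
    - [[94,-29,276],[0,0,-1.3],-1]
    - [[94,-29,276],[0,0,-1.3],-1]
    - [[94,-29,276],[0,0,-1.3],-1]
    - [[94,-29,276],[0,0,-1.3],-1]
    - [[94,-29,256],[0,0,-1.3],-1]
    - [[94,-29,200],[0,0,-1.3],-1]
    - [[94,-29,140],[0,0,-1.3],-1]
    - [[94,-29,80],[0,0,-1.3],-1]
    - [[94,-29,20],[0,0,-1.3],-1]
    - [[94,-29,20],[0,0,-1.3],-1]

```text
time: 23.82
tool_pos: [0.4355, 0.1789, 0.2657]
ee_rot: [3.131, -0.006, 1.278]
wrist_force: [-0.5, 0.2, -0.1]
width: 0.032
```

```bash
python3 - <<'E'
from h import *
print(pose(), rel([.459,-.315,.26]))
E
```

```text
[[ 0.289   0.9573  0.0116  0.4355]
 [ 0.9573 -0.289   0.0032  0.1789]
 [ 0.0064  0.0101 -0.9999  0.2657]
 [ 0.      0.      0.      1.    ]] [-466.0399  165.1332    4.3954]
```

Emit:
move_arm:
  targets:
    - [[-466,165,0],[0,0,16.2],-1]
    - [[-466,165,0],[0,0,16.2],-1]
    - [[-466,165,0],[0,0,16.2],-1]
    - [[-466,165,0],[0,0,16.2],-1]
    - [[-466,165,0],[0,0,16.2],-1]
    - [[-466,165,0],[0,0,16.2],-1]
    - [[-466,165,0],[0,0,16.2],-1]
    - [[-466,165,0],[0,0,16.2],-1]
    - [[-466,165,0],[0,0,16.2],-1]
    - [[-466,165,0],[0,0,16.2],-1]
    - [[-466,165,0],[0,0,16.2],-1]
    - [[-466,165,0],[0,0,16.2],-1]

```text
time: 25.32
tool_pos: [0.4567, -0.3143, 0.26]
ee_rot: [3.141, 0.0, 0.997]
wrist_force: [-0.1, -0.3, -0.2]
width: 0.0326
```

```bash
python3 - <<'E'
from h import *
print(status.get_obs()['ee_rot'], rel([.459,-.315,.024]))
E
```

```text
[3.1407 0.0001 0.9967] [  0.6942   2.0672 235.9758]
```

Emit:
move_arm:
  targets:
    - [[0,0,60],[0,0,0],-1]
    - [[0,0,120],[0,0,0],-1]
    - [[0,0,170],[0,0,0],-1]
    - [[0,0,205],[0,0,0],-1]
    - [[0,0,228],[0,0,0],-1]
    - [[0,0,235],[0,0,0],-1]
    - [[0,0,235],[0,0,0],-0.05]
    - [[0,0,235],[0,0,0],-0.05]
    - [[0,0,210],[0,0,0],-0.05]
    - [[0,0,160],[0,0,0],-0.05]
    - [[0,0,100],[0,0,0],-0.05]
    - [[0,0,40],[0,0,0],-0.05]
    - [[0,0,-20],[0,0,0],-0.05]
    - [[-170,-60,-20],[0,0,0],-0.45]
    - [[-170,-60,-20],[0,0,0],-0.45]
    - [[-170,-60,-20],[0,0,0],-0.45]
    - [[-170,-60,-20],[0,0,0],-0.45]

```text
time: 27.45
tool_pos: [0.3108, -0.4277, 0.281]
ee_rot: [3.139, 0.002, 0.989]
wrist_force: [0.5, -0.2, -0.6]
width: 0.0258
```

```bash
python3 - <<'E'
from h import *
im,T=snap('wrist','w7',1.5); print(T)
E
```

```text
[[ 0.5499  0.8352  0.0007  0.3108]
 [ 0.8352 -0.5499 -0.0028 -0.4277]
 [-0.002   0.0021 -1.      0.281 ]
 [ 0.      0.      0.      1.    ]]
```

View pics/w7_v.png

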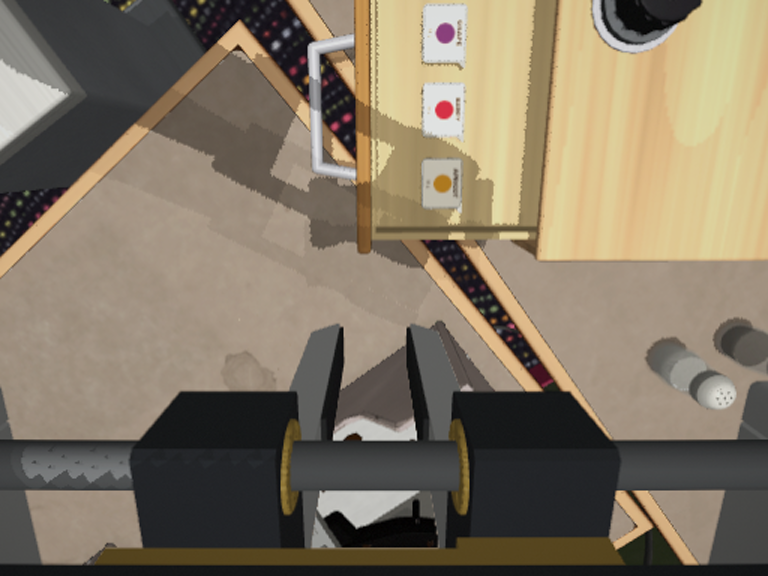

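All three tubs lie flat in the drawer, at px (445,33), (443,110) and (442,183). I grip the handle again to shut it.

Emit:
move_arm:
  targets:
    - [[114,-48,50],[0,0,0],-0.45]
    - [[114,-48,100],[0,0,0],-0.45]
    - [[114,-48,150],[0,0,0],-0.45]
    - [[114,-48,160],[0,0,0],-0.45]
    - [[114,-48,185],[0,0,0],-0.45]
    - [[114,-48,210],[0,0,0],-0.45]
    - [[114,-48,230],[0,0,0],-0.45]
    - [[114,-48,244],[0,0,0],-0.45]
    - [[114,-48,244],[0,0,0],-0.45]

```text
time: 28.62
tool_pos: [0.3356, -0.3028, 0.035]
ee_rot: [-3.14, -0.001, 0.996]
wrist_force: [0.2, -0.1, 0.1]
width: 0.0259
```

Emit:
move_arm:
  targets:
    - [[0,0,0],[0,0,0],-1]
    - [[0,0,0],[0,0,0],-1]
    - [[0,0,0],[0,0,0],-1]
    - [[0,0,0],[0,0,0],-1]

```text
time: 29.12
tool_pos: [0.3358, -0.3043, 0.0365]
ee_rot: [3.14, 0.0, 0.995]
wrist_force: [-0.8, 0.8, 4.6]
width: 0.0091
```

Emit:
move_arm:
  targets:
    - [[0,8,0],[0,0,0],-1]
    - [[0,18,0],[0,0,0],-1]
    - [[0,30,0],[0,0,0],-1]
    - [[0,43,0],[0,0,0],-1]
    - [[0,56,0],[0,0,0],-1]
    - [[0,69,0],[0,0,0],-1]
    - [[0,82,0],[0,0,0],-1]
    - [[0,95,0],[0,0,0],-1]
    - [[0,108,0],[0,0,0],-1]
    - [[0,120,0],[0,0,0],-1]
    - [[0,131,0],[0,0,0],-1]
    - [[0,140,0],[0,0,0],-1]
    - [[0,146,0],[0,0,0],-1]
    - [[0,150,0],[0,0,0],-1]
    - [[0,151,0],[0,0,0],-1]
    - [[0,151,0],[0,0,0],-1]

```text
time: 31.12
tool_pos: [0.4596, -0.3851, 0.0365]
ee_rot: [-3.136, 0.001, 0.994]
wrist_force: [-7.0, 4.3, 10.9]
width: 0.0091
```

Emit:
move_arm:
  targets:
    - [[0,0,0],[0,0,0],-0.45]
    - [[0,0,0],[0,0,0],-0.45]
    - [[0,0,-30],[0,0,0],-0.45]
    - [[0,0,-80],[0,0,0],-0.45]
    - [[0,0,-140],[0,0,0],-0.45]
    - [[0,0,-200],[0,0,0],0.6]
    - [[0,0,-224],[0,0,0],0.6]
    - [[65,91,-224],[0,0,-93],0.6]
    - [[65,91,-224],[0,0,-93],0.6]
    - [[65,91,-224],[0,0,-93],0.6]
    - [[65,91,-224],[0,0,-93],0.6]
    - [[65,91,-224],[0,0,-93],0.6]
    - [[65,91,-224],[0,0,-93],0.6]
    - [[65,91,-224],[0,0,-93],0.6]
    - [[65,91,-224],[0,0,-93],0.6]
    - [[65,91,-224],[0,0,-93],0.6]
    - [[65,91,-224],[0,0,-93],0.6]
    - [[65,91,-224],[0,0,-93],0.6]
    - [[65,91,-224],[0,0,-93],0.6]

```text
time: 33.5
tool_pos: [0.5738, -0.3812, 0.2593]
ee_rot: [-3.142, -0.0, 2.617]
wrist_force: [-0.0, -0.2, -0.3]
width: 0.0754
```

```bash
python3 - <<'E'
from h import *
im,T=snap('wrist','w8',1.5); o=status.get_obs(); print(o['tool_pos'],np.degrees(o['ee_rot']),o['joint_positions'],o['wrist_torque'],rel([.572,-.3798,.1]),proj('wrist',[.572,-.38,.1285],T)*1.5)
E
```

```text
[ 0.5738 -0.3812  0.2594] [-179.9963    0.0018  149.9519] [-0.6686  0.4093  0.8733 -0.0001  1.859  -1.715 ] [-0.026  -0.1502  0.0177] [  2.2113   0.3196 159.3949] [[375.7892 267.6687]]
```

View pics/w8_v.png

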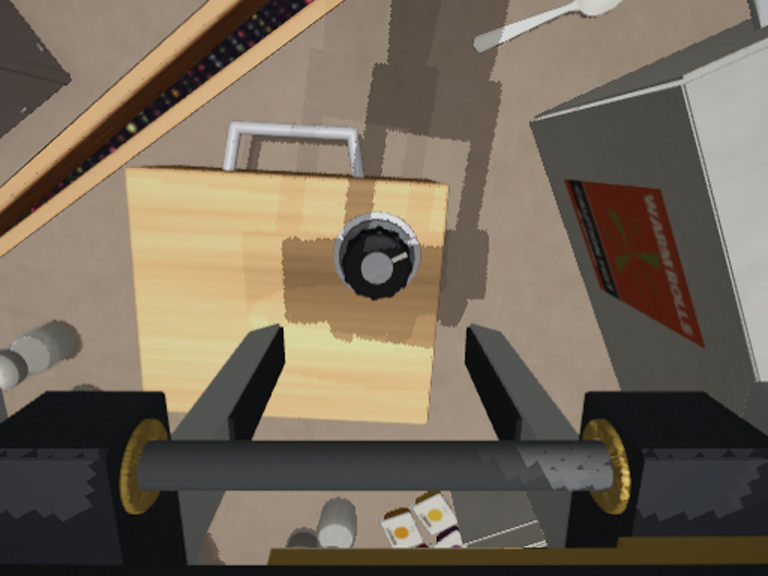

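The drawer is shut and the knob top sits at px (376,267), exactly where predicted. I descend and grip it.

Emit:
move_arm:
  targets:
    - [[2,0,50],[0,0,0],0.6]
    - [[2,0,90],[0,0,0],0.6]
    - [[2,0,115],[0,0,0],0.6]
    - [[2,0,135],[0,0,0],0.6]
    - [[2,0,150],[0,0,0],0.6]
    - [[2,0,159],[0,0,0],0.6]
    - [[2,0,159],[0,0,0],0.6]
    - [[2,0,159],[0,0,0],0.6]

```text
time: 34.55
tool_pos: [0.5725, -0.3805, 0.1017]
ee_rot: [-3.141, 0.002, 2.618]
wrist_force: [-0.4, 0.5, -0.2]
width: 0.0752
```

Emit:
move_arm:
  targets:
    - [[0,0,0],[0,0,0],-1]
    - [[0,0,0],[0,0,0],-1]
    - [[0,0,0],[0,0,0],-1]
    - [[0,0,0],[0,0,0],-1]
    - [[0,0,0],[0,0,0],-1]

```text
time: 35.17
tool_pos: [0.5727, -0.3791, 0.1008]
ee_rot: [3.14, 0.0, 2.619]
wrist_force: [2.5, 4.3, 2.3]
width: 0.0467
```

```bash
cat > t.py <<'E'
from bench import status; import numpy as np
o=status.get_obs(); print(round(o['time'],2),np.degrees(o['ee_rot']).round(2),o['wrist_torque'].round(3),o['wrist_force'].round(1),o['width'].round(4) if hasattr(o['width'],'round') else o['width'],o['joint_torque'][5])
E
python3 t.py
```

```text
35.17 [1.7990e+02 3.0000e-02 1.5004e+02] [ 0.739 -0.531 -0.012] [2.5 4.3 2.3] 0.04673899768130411 -0.04289950244128704
```

Emit:
move_arm:
  targets:
    - [[0,0,0],[0,0,8],-1]
    - [[0,0,0],[0,0,16],-1]
    - [[0,0,0],[0,0,24],-1]
    - [[0,0,0],[0,0,32],-1]
    - [[0,0,0],[0,0,40],-1]
    - [[0,0,0],[0,0,48],-1]
    - [[0,0,0],[0,0,54],-1]
    - [[0,0,0],[0,0,54],-1]
    - [[0,0,0],[0,0,54],-1]

```text
time: 36.3
tool_pos: [0.5721, -0.3796, 0.1008]
ee_rot: [3.141, -0.001, 1.677]
wrist_force: [1.0, 4.6, 2.7]
width: 0.0468
```

```bash
python3 t.py
```

```text
36.3 [ 1.7999e+02 -4.0000e-02  9.6100e+01] [ 0.826 -0.138 -0.033] [1.  4.6 2.7] 0.046792377097836985 -0.009432579099666327
```

Emit:
move_arm:
  targets:
    - [[0,0,0],[0,0,3],-1]
    - [[0,0,0],[0,0,6],-1]
    - [[0,0,0],[0,0,6],-1]

```text
time: 36.67
tool_pos: [0.572, -0.3796, 0.1008]
ee_rot: [-3.142, -0.001, 1.572]
wrist_force: [0.9, 4.5, 3.5]
width: 0.0465
```

```bash
python3 t.py
```

```text
36.67 [-1.800e+02 -4.000e-02  9.008e+01] [ 0.993 -0.105 -0.074] [0.9 4.5 3.5] 0.04654309587179315 0.03481511143036187
```

Emit:
move_arm:
  targets:
    - [[0,0,0],[0,0,3],-1]
    - [[0,0,0],[0,0,6],-1]
    - [[0,0,0],[0,0,6],-1]

```text
time: 37.05
tool_pos: [0.5719, -0.3796, 0.1008]
ee_rot: [-3.141, -0.001, 1.468]
wrist_force: [0.1, 5.4, 4.3]
width: 0.0464
```

```bash
python3 t.py
```

```text
37.05 [-1.7998e+02 -5.0000e-02  8.4080e+01] [ 0.964 -0.044 -0.093] [0.1 5.4 4.3] 0.0464273938849938 0.011638761498034
```

Emit:
move_arm:
  targets:
    - [[0,0,0],[0,0,3],-1]
    - [[0,0,0],[0,0,5],-1]
    - [[0,0,0],[0,0,5],-1]

```text
time: 37.42
tool_pos: [0.5718, -0.3796, 0.1008]
ee_rot: [-3.141, -0.001, 1.38]
wrist_force: [0.6, 6.0, 3.4]
width: 0.0463
```

```bash
python3 t.py
```

```text
37.42 [-1.7997e+02 -4.0000e-02  7.9080e+01] [ 0.944 -0.036 -0.034] [0.6 6.  3.4] 0.04625746584381873 -0.013914847222622484
```

Emit:
move_arm:
  targets:
    - [[0,0,0],[0,0,3],-1]
    - [[0,0,0],[0,0,5],-1]
    - [[0,0,0],[0,0,5],-1]

```text
time: 37.8
tool_pos: [0.5718, -0.3796, 0.1008]
ee_rot: [-3.141, -0.001, 1.293]
wrist_force: [0.5, 5.6, 5.1]
width: 0.0465
```

```bash
python3 t.py
```

```text
37.8 [-1.7995e+02 -4.0000e-02  7.4090e+01] [ 0.918  0.03  -0.058] [0.5 5.6 5.1] 0.046538797102961306 -0.013776193954981863
```

Emit:
move_arm:
  targets:
    - [[0,0,0],[0,0,3],-1]
    - [[0,0,0],[0,0,5],-1]
    - [[0,0,0],[0,0,5],-1]

```text
time: 38.17
tool_pos: [0.5717, -0.3796, 0.1008]
ee_rot: [-3.141, -0.001, 1.206]
wrist_force: [-0.9, 5.4, 4.2]
width: 0.0466
```

```bash
python3 t.py
```

```text
38.17 [-1.7994e+02 -3.0000e-02  6.9110e+01] [0.98  0.088 0.098] [-0.9  5.4  4.2] 0.04660968493288219 0.10916867293417454
```

Emit:
move_arm:
  targets:
    - [[0,0,0],[0,0,1.5],-1]
    - [[0,0,0],[0,0,3],-1]
    - [[0,0,0],[0,0,3],-1]

```text
time: 38.55
tool_pos: [0.5716, -0.3796, 0.1008]
ee_rot: [-3.14, -0.0, 1.154]
wrist_force: [-2.0, 4.9, 4.8]
width: 0.0462
```

```bash
python3 t.py
```

```text
38.55 [-1.7993e+02 -3.0000e-02  6.6120e+01] [0.984 0.083 0.165] [-2.   4.9  4.8] 0.04619410948609936 0.14996124431490898
```

Emit:
move_arm:
  targets:
    - [[0,0,0],[0,0,1.5],-1]
    - [[0,0,0],[0,0,3],-1]
    - [[0,0,0],[0,0,3],-1]

```text
time: 38.92
tool_pos: [0.5716, -0.3795, 0.1008]
ee_rot: [-3.14, -0.0, 1.102]
wrist_force: [-0.9, 5.4, 4.1]
width: 0.0466
```

```bash
python3 t.py
```

```text
38.92 [-1.7992e+02 -3.0000e-02  6.3120e+01] [0.992 0.11  0.125] [-0.9  5.4  4.1] 0.046638472496524516 0.1592192379757762
```

Emit:
move_arm:
  targets:
    - [[0,0,0],[0,0,1.5],-1]
    - [[0,0,0],[0,0,3],-1]
    - [[0,0,0],[0,0,3],-1]

```text
time: 39.3
tool_pos: [0.5715, -0.3795, 0.1008]
ee_rot: [-3.14, -0.0, 1.049]
wrist_force: [-1.0, 6.1, 4.2]
width: 0.0464
```

```bash
python3 t.py
```

```text
39.3 [-1.7991e+02 -3.0000e-02  6.0110e+01] [0.994 0.164 0.088] [-1.   6.1  4.2] 0.046351142281533406 0.10744497645646334
```

Emit:
move_arm:
  targets:
    - [[0,0,0],[0,0,2.5],-1]
    - [[0,0,0],[0,0,5],-1]
    - [[0,0,0],[0,0,5],-1]

```text
time: 39.67
tool_pos: [0.5715, -0.3794, 0.1008]
ee_rot: [-3.14, -0.0, 0.961]
wrist_force: [-0.9, 5.3, 4.9]
width: 0.0464
```

```bash
python3 t.py
```

```text
39.67 [-1.799e+02 -2.000e-02  5.508e+01] [ 1.052  0.188 -0.015] [-0.9  5.3  4.9] 0.04643570524629165 0.005090086633572355
```

Emit:
move_arm:
  targets:
    - [[0,0,0],[0,0,2],-1]
    - [[0,0,0],[0,0,4],-1]
    - [[0,0,0],[0,0,4],-1]

```text
time: 40.05
tool_pos: [0.5714, -0.3794, 0.1008]
ee_rot: [-3.14, -0.0, 0.892]
wrist_force: [-1.3, 5.5, 3.7]
width: 0.0461
```

```bash
python3 t.py
```

```text
40.05 [-1.7989e+02 -1.0000e-02  5.1080e+01] [ 1.08   0.208 -0.043] [-1.3  5.5  3.7] 0.04611914061339212 -0.005083855212433264
```

Emit:
move_arm:
  targets:
    - [[0,0,0],[0,0,2],-1]
    - [[0,0,0],[0,0,4],-1]
    - [[0,0,0],[0,0,4],-1]

```text
time: 40.42
tool_pos: [0.5714, -0.3794, 0.1008]
ee_rot: [-3.14, -0.0, 0.822]
wrist_force: [0.1, 6.2, 4.2]
width: 0.0463
```

```bash
python3 t.py
```

```text
40.42 [-1.7988e+02 -1.0000e-02  4.7080e+01] [ 1.081  0.212 -0.083] [0.1 6.2 4.2] 0.04634695080337165 -0.008122391591314226
```

Emit:
move_arm:
  targets:
    - [[0,0,0],[0,0,2],-1]
    - [[0,0,0],[0,0,3],-1]
    - [[0,0,0],[0,0,3],-1]

```text
time: 40.8
tool_pos: [0.5713, -0.3793, 0.1008]
ee_rot: [-3.139, 0.0, 0.77]
wrist_force: [-0.8, 5.2, 4.3]
width: 0.0464
```

```bash
python3 t.py
```

```text
40.8 [-179.87    0.     44.1 ] [ 1.109  0.248 -0.024] [-0.8  5.2  4.3] 0.04639218803995673 0.004125433042645454
```

Emit:
move_arm:
  targets:
    - [[0,0,0],[0,0,2],-1]
    - [[0,0,0],[0,0,2],-1]
    - [[0,0,0],[0,0,2],-1]

```text
time: 41.18
tool_pos: [0.5713, -0.3793, 0.1008]
ee_rot: [-3.139, 0.0, 0.735]
wrist_force: [-1.4, 5.9, 5.0]
width: 0.0467
```

```bash
python3 t.py
```

```text
41.17 [-1.7987e+02  1.0000e-02  4.2100e+01] [1.139 0.286 0.006] [-1.4  5.9  5. ] 0.04665749210793187 -0.00019311280084366444
```

Torque peaked (~0.22 N m above baseline) at yaw 66° and returned to about zero by 44°, so I release at 42° (about 0.54 rad past the stop). Then I check the pointer against the collar mark.

Emit:
move_arm:
  targets:
    - [[0,0,0],[0,0,0],0.4]
    - [[0,0,0],[0,0,0],0.6]
    - [[0,0,0],[0,0,0],0.6]
    - [[0,0,-30],[0,0,0],0.6]
    - [[0,0,-80],[0,0,0],0.6]
    - [[0,0,-120],[0,0,0],0.6]
    - [[-60,0,-150],[0,0,0],0.6]
    - [[-100,0,-150],[0,0,0],0.6]
    - [[-100,0,-150],[0,0,0],0.6]
    - [[-100,0,-150],[0,0,0],0.6]

```text
time: 42.42
tool_pos: [0.4977, -0.447, 0.2499]
ee_rot: [-3.141, -0.0, 0.733]
wrist_force: [0.7, -0.1, 1.0]
width: 0.0751
```

```bash
python3 - <<'E'
from h import *
im,T=snap('wrist','w9'); print(T)
def crop(i,T):
    c=proj('wrist',[.572,-.38,.11],T)[0]; print(c); x,y=map(int,c); return cv2.resize(i[max(y-45,0):max(y-45,0)+90,x-45:x+45],(380,380),interpolation=cv2.INTER_CUBIC)
a=crop(cv2.imread('pics/w5.png'),np.load('pics/w5.npy')); b=crop(im,T)
cv2.imwrite('pics/cmp.png',np.hstack([a,b]))
E
```

```text
[[ 0.7434  0.6688 -0.0002  0.4977]
 [ 0.6688 -0.7434  0.0007 -0.447 ]
 [ 0.0003 -0.0006 -1.      0.2499]
 [ 0.      0.      0.      1.    ]]
[375.3263 112.0285]
[248.8644  78.329 ]
```

View pics/cmp.png

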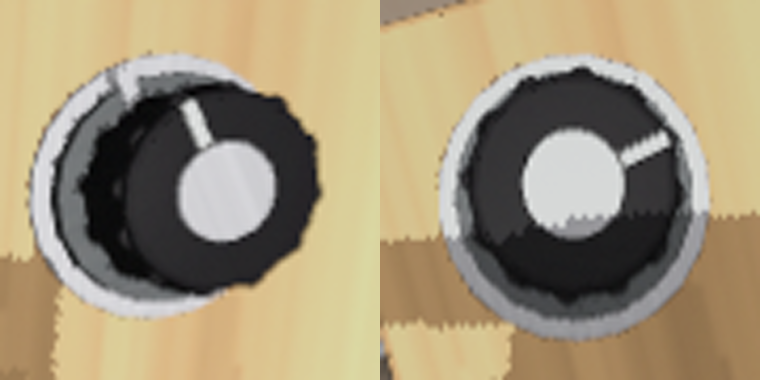

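Emit:
move_arm:
  targets:
    - [[50,0,-10],[0,0,0],0.6]
    - [[110,0,-10],[0,0,0],0.6]
    - [[110,0,-10],[0,0,0],0.6]
    - [[110,0,-10],[0,0,0],0.6]

```text
time: 42.98
tool_pos: [0.5799, -0.3725, 0.2597]
ee_rot: [-3.141, 0.001, 0.735]
wrist_force: [-0.0, -0.3, 0.1]
width: 0.0752
```

```bash
python3 - <<'E'
from h import *
im,T=snap('wrist','w10'); print(T[:3,3])
c=proj('wrist',[.572,-.38,.11],T)[0]; x,y=map(int,c); print(c)
a=cv2.resize(im[y-50:y+50,x-50:x+50],(500,500),interpolation=cv2.INTER_CUBIC)
cv2.imwrite('pics/c10.png',a)
s=viewer.snapshot('side')[:,:,::-1]; cv2.imwrite('pics/side10.png',s)
E
```

```text
[ 0.5799 -0.3725  0.2597]
[249.2775 185.4904]
```

View pics/c10.png

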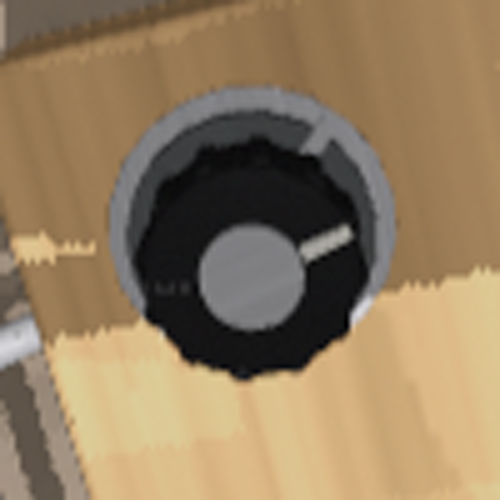

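The collar mark (54°) and the knob pointer (25°) are about 30° apart (0.52 rad), so the clutch is in its first notch. The hand is clear, so I hand in.

```bash
python3 -c "
from bench import order; print(order.close_job())"
```

```text
the job is handed in; nothing more can be done
None
```

The job is handed in at about 43 s on the robot's clock. No verdict came back, so the points below rest on my own checks.

- **Tubs:** Only three were present: apricot, berry and grape. The grape tub was knocked aside during the run, so I measured it again before picking it up. All three lay flat in the drawer in the last picture before I shut it.
- **Drawer:** I pulled it out about 149 mm and pushed it back against its stop with about 8 N. The handle came back to within 1 mm of where it started. A picture after releasing it showed the drawer shut; I did not photograph it again after turning the knob.
- **Knob:** I turned it 108° clockwise. The torque peaked about 0.22 N m above its baseline, roughly 7° past the stop, then fell back to about zero. After release, the pointer and the collar mark were about 30° (0.52 rad) apart, which is one click with the screw tight.
- **Disagreement:** The knob pointer showed only about 103° of turn against the 108° I commanded. I put this down to perspective and the knob settling.
- **Everything else:** I did not re-measure the caddy, spoon or apple at the end, but the hand never came near them. The hand was clear of everything at hand-in.

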